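Slide the spool hub into the roofed bay and close the catch

TASK

Slide the grey spool hub flat along the counter, never lifting or tipping it, in through the open side of the low roofed bay until it is fully home against the bay's end wall. Then turn the bay's steel catch across behind the hub, all the way to its stop, and leave the other things on the counter where they are.

Things in the scene. Friction and masses are not known exactly. Their poses are not given: they have to be found in the camera images.
- spool_hub: the spool hub: grey nylon reel lying flat, 40 mm high, two round flanges 90 mm in diameter (z 0 to 10 and 30 to 40 mm) on a 60 mm core, black dots on top; about 220 g. Origin: centre of its underside; z up, its yaw means nothing.
- bay: the bay: fixed white steel pocket, open at one side. Origin on the counter, on the lane's middle line, under the roof's edge; y points along the lane into the pocket, x to the back fence, z up. Lane 98 mm wide (x -49 to 49) between the back fence (40 mm thick, y -110 to 70) and the front wall (y 0 to 70), both 22 mm high. The end wall's inner face is at y 60 mm.
- roof_edge (a point): middle of the bay roof's edge (underside), at bay x 0, y 0, z 46 mm. The roof is a 5 mm plate covering bay y 0 to 70, x -61 to 55 mm, its top 51 mm above the counter. 30 mm of a hub that is home stand out from under it.
- fence_end (a point): tip of the back fence's flared end, on the counter (bay x 89, y -148 mm); the flare is 22 mm high and leads from here to the lane's side at bay x 49, y -105
- wall_end (a point): tip of the front wall's flared end, on the counter (bay x -80, y -37 mm); the flare is 22 mm high and leads from here to the lane's side at bay x -49, y 0
- bay_home (a point): point on the counter, at bay x 0, y 15 mm, where the centre of the hub's underside is when the hub is fully home (touching the end wall)
- catch (a joint): angle of the catch, rad: a flat steel arm 75 mm long, 12 mm wide, 24 to 34 mm above the counter, on an upright pivot at bay x 72, y -42 mm. Starts at 0 to 0.1, stowed over the fence, the arm pointing to the bay's -y. Clockwise seen from above it grows to the stop at 1.5, where the arm points to the bay's -x, across the lane, 6 mm behind a hub that is home. Stays where left; takes 0.06 N m.
- catch_grip (a point): point on the catch's pivot axis, 50 mm above the counter, in the middle of its upright dark grip bar: 44 mm long in the arm's direction, 14 mm wide, from 34 to 62 mm above the counter
- collar: bystander: plain aluminium ring, 70 mm in diameter, 30 mm high, hole 40 mm. Origin: centre of its underside
- insert_a: bystander: bronze threaded insert standing on its 60 mm flange, 50 mm high. Origin: centre of its underside
- insert_b: bystander: the second bronze insert, the same shape and size. Origin: centre of its underside
- fastener: bystander: aluminium fairing fastener, 72 mm disc with a 60 mm wing grip along x, 38 mm high. Origin: centre of its underside
- cutter: bystander: red tool-steel rivet cutter lying flat along its x (jaws at +x), about 190 mm long, 75 mm wide, 22 mm high. Origin: between its handles on the counter
- driver: bystander: screwdriver with a black handle, 180 mm long, lying along its x
- oil_tin: bystander: steel can 64 mm in diameter, 110 mm high. Origin: centre of its underside

How it is judged:
On the way, in this order (a step that is already met when the one before it is completed fails the run):
1. the hub is home in the bay, flat on the counter, with the catch still open (y of spool_hub in the frame of bay between 0.009 and 0.019 m and x of spool_hub in the frame of bay between -0.008 and 0.008 m and height (world z) of spool_hub below 0.006 m and angle between spool_hub's own z axis and vertical below 0.1 rad and value of joint catch below 0.7 rad), for 0.2 s.
2. the catch has been turned to its stop behind the hub (y of spool_hub in the frame of bay between 0.009 and 0.019 m and x of spool_hub in the frame of bay between -0.008 and 0.008 m and height (world z) of spool_hub below 0.006 m and angle between spool_hub's own z axis and vertical below 0.1 rad and value of joint catch above 1.42 rad), for 0.2 s.
At the end, for the whole second after the job is handed in: The hub lies flat in the bay under the roof, within 6 mm of touching the end wall and within 8 mm of the lane's middle line, at rest; the catch is turned across behind it to within 0.08 rad of its stop at 1.5 rad (all of step 2 and linear speed of spool_hub below 0.01 m/s).
It fails at once if the hub is lifted more than 20 mm off the counter or tipped more than 0.3 rad (height (world z) of spool_hub above 0.02 m or angle between spool_hub's own z axis and vertical above 0.3 rad).
It fails at once if another thing on the counter (collar, inserts, fastener, cutter, screwdriver or oil tin) is moved more than 30 mm (distance of any of collar, insert_a, insert_b, fastener, cutter, driver, oil_tin from where it was at the start of the episode above 0.03 m).
It also fails if it takes over 67 s, if anything falls off the work surface, if the arm or the gripper's body presses on something with over 40 N, if the wrist force passes 120 N, or if a joint passes its speed limit or range.

ROBOT

A 6-joint arm with a two-finger parallel gripper is mounted at the origin on the work surface. World frame = base frame: x ahead of the robot, y to its left, z up, the work surface at z = 0. Lengths are in m, angles in rad, forces in N, time in s.
With the tool pointing down it reaches from about 0.275 to 0.85 m from the base axis. Payload 19 kg.
Tool frame: the origin (TCP) lies between the finger pads; the fingertips stand 14 mm ahead of it and the grasp point (between the pads) lies 5 mm behind it; z points along the fingers, y is the line along which they close (so a half turn about z gives the same grasp; the last joint's range is limited). The gripper opens to 85 mm and grips with 20 to 120 N. Pads are 22 mm wide; open, the fingers measure 114 mm over their backs; the gripper's body (76 mm by 85 mm) begins 54 mm behind the grasp point. The pads swing forward as they close: fully open they stand 13 mm farther back than shut.
Start: joints at [1.057, 0.15, 1.437, -0, 1.554, -0.134], TCP at [0.213, 0.534, 0.245] pointing down, gripper open.
Joint ranges: [-2.8, 2.8], [-0.68, 2.1], [0.12, 2.68], [-1.39, 4.53], [0.16, 2.79], [-2.81, 2.81]. Speed limits (rad/s): [1.89, 1.89, 2.22, 3.01, 3.01, 3.01].

INTERFACE

Orientations are given as a rotation vector (axis times angle).
In Python, from station import bot, solver, monitor, get_image, camera_params, spotter gives the robot as it stands. The module is installed in compiled form; this text tells all that it offers. Calls block until the motion is done:
- bot.goto(position, orientation): joint-space move of the TCP to a pose.
- bot.line_to(position, rot=None, feed=0.15, threshold=None): straight line of the TCP; rot=None keeps the orientation; feed is the mean speed in m/s. With threshold (N) it stops when the force on the tool has changed by that much, and returns True; else False.
- bot.move_j(angles): joint-space move.
- bot.command_gripper(opening, squeeze=None): finger opening in m; squeeze is the grip in N (None keeps the last); returns when the fingers have stopped.
- bot.sleep(seconds).
- solver.inverse_kinematics(position, orientation): joint angles nearest the present ones, or None.
- monitor.observe(): the state.
- get_image(name): name is "scene" or "top" or "wrist"; returns the picture (400x640x3 uint8, red, green, blue); there is no depth.
- camera_params(name): a dict with "intrinsics" (3x3 intrinsics, pixels), "cam_to_world" (4x4, takes a point from camera to world coordinates). Camera axes: x right, y up, looking along -z (the intrinsics and any distortion apply to the point x, -y, -z); pixel columns grow to the right and rows downward; lengths in m; the calibration is good to about 2 mm. A picture is of the moment at which its call begins: read the wrist's pose just before it. camera_params takes no time and is no camera call; for the wrist camera it gives the pose at the moment of the call.
A pose or a line that the arm cannot do raises bot.Unreachable and nothing moves.
- bot.finish_job(): hands the job in; it is judged then, once.
Trained networks look in the newest picture that a camera, given by its name, has taken for a name from the list of things; names that differ only in an ending like _2 or _b are one class to them, and where a whole thing is asked for, a point or a joint stands for the part that bears it (a point fixed in the world has none). Each returns a list of dicts, best first, with "confidence" (0 to 1); they miss things now and then, are a little off and sometimes report something else, mostly with a low value. They report only what shows in the picture. A call takes as long as a camera call.
- spotter.trace(camera, target): "region" (400x640 bool, what is visible of it) and "rect" ([left, top, width, height] in pixels, round what is visible of it).
The state is a dict: "time_s": time; "joints": joint angles; "joint_vel": joint speeds; "joint_efforts": joint torques, N m; "tcp_pos": TCP position; "orientation": TCP orientation; "contact_force": force on the tool from outside, world axes, zero at the start; "torque": the same for the moment, N m; "width": finger opening in m; "grip_force": force on a finger pad.
Only numpy, scipy, OpenCV 4.12 (cv2) and the standard library are available. Lean on these libraries where they do the work, as an engineer would, in place of code of your own. Each camera call takes 0.05 s, during which the arm holds its last target. There are 200 camera calls.

## Working session

There is one attempt and no reset: what is moved stays moved. The work goes in short steps, each a Python script; the robot and the scene stay as the last script left them, time stands still between calls to the robot, and variables do not carry over. Pictures are saved under pics/ and viewed, at most 10 in all, crops included, and the job is handed in when it is done.

```bash
mkdir -p pics
python3 - <<'E'
from station import *
import cv2,numpy as np
for n in("top","scene"):
    im=get_image(n); cv2.imwrite(f"pics/{n}0.png",im[:,:,::-1])
    p=camera_params(n); print(n,p)
    for t in ("spool_hub","bay","catch","collar","insert_a","fastener","cutter","driver","oil_tin"):
        r=spotter.trace(n,t); print(t,[(round(d["confidence"],2),d["rect"]) for d in r[:3]])
s=monitor.observe();print(s)
E
```

```text
top {'intrinsics': array([[400.22324701,   0.        , 327.22498999],
       [  0.        , 400.22324701, 200.3594818 ],
       [  0.        ,   0.        ,   1.        ]]), 'cam_to_world': array([[ 0.02767703,  0.99019184, -0.13694564,  0.43960128],
       [-0.99932363,  0.03072641,  0.02020312,  0.02425895],
       [ 0.02421281,  0.13629385,  0.99037252,  1.1204604 ],
       [ 0.        ,  0.        ,  0.        ,  1.        ]])}
spool_hub [(0.57, [354.4, 228.4, 36.1, 29.1])]
bay []
catch [(0.61, [287.1, 160.2, 38.6, 8.8])]
collar [(0.59, [395.5, 191.8, 24.6, 22.1])]
insert_a [(0.89, [305.3, 249.4, 25.1, 25.2]), (0.78, [408.1, 157.9, 23.7, 17.2])]
fastener [(0.67, [247.6, 250.3, 25.4, 27.2])]
cutter [(0.67, [165.3, 227.3, 34.4, 69.0]), (0.34, [289.0, 159.6, 37.5, 9.4])]
driver [(0.68, [445.1, 234.9, 16.9, 69.0])]
oil_tin [(0.9, [190.7, 155.6, 27.9, 27.4])]
scene {'intrinsics': array([[440.47105391,   0.        , 314.24117631],
       [  0.        , 440.47105391, 201.28896175],
       [  0.        ,   0.        ,   1.        ]]), 'cam_to_world': array([[-0.77883473, -0.51306905,  0.
[... 810 characters left out ...]
 23.7, 22.4])]
{'time_s': 1.0, 'joints': array([ 1.05698534e+00,  1.50481390e-01,  1.43735385e+00,  5.59943933e-06,
        1.55378476e+00, -1.33994145e-01]), 'joint_vel': array([-0.00087215, -0.00077672,  0.00191405, -0.00076543,  0.00154922,
        0.00056137]), 'joint_efforts': array([-1.50786957e-03, -7.12810206e+01, -5.71065831e+01, -3.38740510e-04,
        1.72314511e-03, -4.01451928e-05]), 'tcp_pos': array([0.21319129, 0.53400901, 0.24530016]), 'orientation': array([-5.93032686e-01, -3.08509783e+00,  3.79288946e-05]), 'contact_force': array([0.43792966, 1.54717815, 0.60308007]), 'torque': array([-0.0047874 , -0.01122415, -0.04197737]), 'grip_force': 0.0, 'width': 0.08564054041552817}
```

View pics/top0.png

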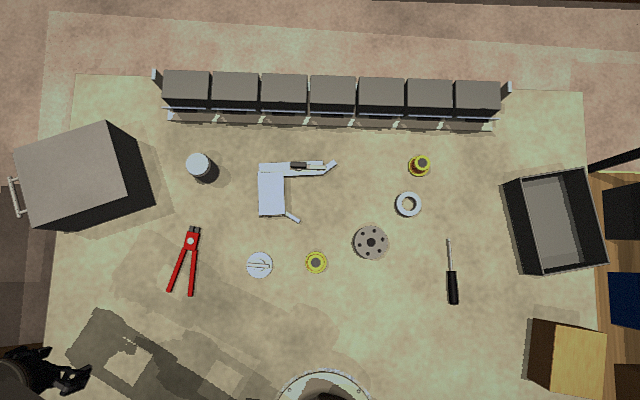

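View pics/scene0.png

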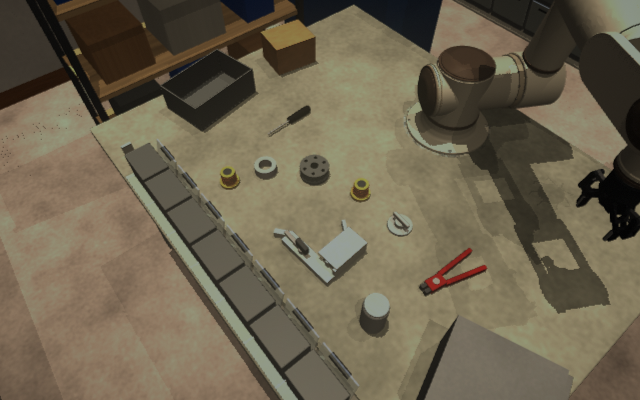

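```bash
cat > h.py <<'E'
from station import *
import cv2,numpy as np
def proj(P,p):
    P=np.atleast_2d(P);T=np.linalg.inv(p["cam_to_world"]);c=P@T[:3,:3].T+T[:3,3]
    c=c*[1,-1,-1];u=c@p["intrinsics"].T;return u[:,:2]/u[:,2:]
def ray(uv,z,p):
    uv=np.atleast_2d(uv).astype(float);d=np.c_[uv,np.ones(len(uv))]@np.linalg.inv(p["intrinsics"]).T*[1,-1,-1]
    R=p["cam_to_world"];d=d@R[:3,:3].T;o=R[:3,3];return o+d*((z-o[2])/d[:,2])[:,None]
E
python3 - <<'E'
from h import *
im=cv2.imread("pics/top0.png")
cv2.imwrite("pics/top0c.png",cv2.resize(im[130:280,235:435],None,fx=4,fy=4,interpolation=cv2.INTER_CUBIC))
p=camera_params("top")
print("hub",ray([372.4,243],.04,p),"roof corners",ray([[259,164],[285,164],[285,215],[259,215]],.051,p).round(3),"grip",ray([298,165],.062,p))
for n,uv,z in(("collar",(407.5,203),.03),("ins",(317.8,262),.03),("ins2",(420,166),.03),("fast",(260,264),.02),("tin",(199,164),.11)): print(n,ray(uv,z,p).round(3))
w=camera_params("wrist");print(w)
from scipy.spatial.transform import Rotation as R
s=monitor.observe();Rt=R.from_rotvec(s["orientation"]).as_matrix();print(Rt.round(3))
print((Rt.T@(w["cam_to_world"][:3,3]-s["tcp_pos"])).round(3),(Rt.T@w["cam_to_world"][:3,:3]).round(3))
E
```

```text
hub [[ 0.47687531 -0.12266331  0.04      ]] roof corners [[0.682 0.191 0.051]
 [0.684 0.12  0.051]
 [0.544 0.114 0.051]
 [0.542 0.184 0.051]] grip [[0.67979076 0.08417889 0.062     ]]
collar [[ 0.59 -0.22  0.03]]
ins [[0.422 0.023 0.03 ]]
ins2 [[ 0.696 -0.255  0.03 ]]
fast [[0.412 0.179 0.02 ]]
tin [[0.663 0.335 0.11 ]]
{'intrinsics': array([[359.01712454,   0.        , 317.30174842],
       [  0.        , 359.01712454, 194.41162147],
       [  0.        ,   0.        ,   1.        ]]), 'cam_to_world': array([[ 3.70872373e-01, -8.82301587e-01, -2.89823383e-01,
         1.39439783e-01],
       [ 9.28683732e-01,  3.52195594e-01,  1.16210113e-01,
         5.63028309e-01],
       [-4.57848284e-04, -3.12253381e-01,  9.49998745e-01,
         3.74063761e-01],
       [ 0.00000000e+00,  0.00000000e+00,  0.00000000e+00,
         1.00000000e+00]])}
[[-0.929  0.371 -0.   ]
 [ 0.371  0.929 -0.   ]
 [ 0.    -0.    -1.   ]]
[ 0.079 -0.    -0.129] [[-0.     0.95   0.312]
 [ 1.    -0.     0.   ]
 [ 0.     0.312 -0.95 ]]
```

View pics/top0c.png

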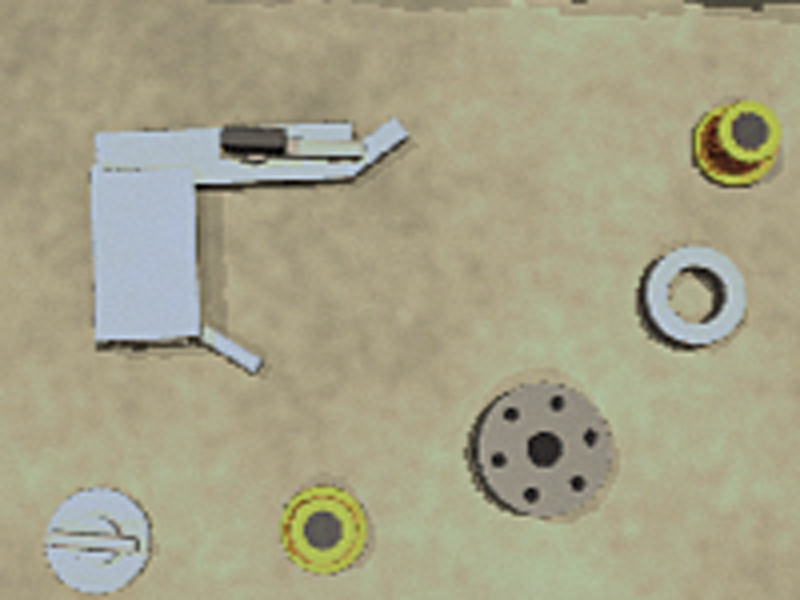

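```bash
cat >> h.py <<'E'
from scipy.spatial.transform import Rotation as R
def down(h): # tool x along world angle h, z down
    x=np.array([np.cos(h),np.sin(h),0]);z=np.array([0,0,-1.]);return R.from_matrix(np.c_[x,np.cross(z,x),z]).as_rotvec()
E
python3 - <<'E'
from h import *
for pos in([.45,-.15,.05],[.61,-.02,.05],[.61,.1,.05],[.68,.08,.06]):
    print(pos,[(a,np.round(q,2)[[0,5]].tolist() if (q:=solver.inverse_kinematics(pos,down(np.radians(a)))) is not None else None) for a in(-135,-90,-45,0,45,90,135,180)])
bot.goto([.56,.03,.33],down(np.radians(-120)))
w=camera_params("wrist");im=get_image("wrist");cv2.imwrite("pics/w1.png",im[:,:,::-1]);np.savez("w1",K=w["intrinsics"],T=w["cam_to_world"])
for t in ("spool_hub","bay","catch"): print(t,[(round(d["confidence"],2),d["rect"]) for d in spotter.trace("wrist",t)[:3]])
print(monitor.observe()["time_s"],monitor.observe()["tcp_pos"])
E
```

```text
[0.45, -0.15, 0.05] [(-135, None), (-90, [-0.48, 2.66]), (-45, [-0.48, 1.87]), (0, [-0.48, 1.09]), (45, [-0.48, 0.3]), (90, [-0.48, -0.48]), (135, [-0.48, -1.27]), (180, [-0.48, -2.06])]
[0.61, -0.02, 0.05] [(-135, [-0.16, -2.52]), (-90, None), (-45, [-0.16, 2.2]), (0, [-0.16, 1.41]), (45, [-0.16, 0.63]), (90, [-0.16, -0.16]), (135, [-0.16, -0.94]), (180, [-0.16, -1.73])]
[0.61, 0.1, 0.05] [(-135, [0.04, -2.32]), (-90, None), (-45, [0.04, 2.39]), (0, [0.04, 1.61]), (45, [0.04, 0.82]), (90, [0.04, 0.04]), (135, [0.04, -0.75]), (180, [0.04, -1.53])]
[0.68, 0.08, 0.06] [(-135, [0.0, -2.35]), (-90, None), (-45, [0.0, 2.36]), (0, [0.0, 1.58]), (45, [0.0, 0.79]), (90, [0.0, 0.0]), (135, [0.0, -0.78]), (180, [0.0, -1.57])]
spool_hub []
bay [(0.93, [199.4, 161.9, 189.7, 131.9])]
catch [(0.92, [220.9, 185.9, 45.3, 69.4])]
3.4833 [0.55997697 0.03041259 0.3299658 ]
```

View pics/w1.png

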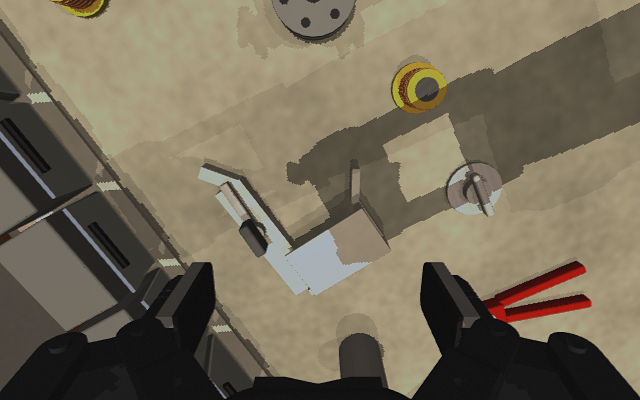

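```bash
cat > fit.py <<'E'
from h import *
from scipy.optimize import least_squares
w=np.load("w1.npz");pw={"intrinsics":w["K"],"cam_to_world":w["T"]};pt=camera_params("top")
Pr=np.array([[55,0,51],[-61,0,51],[-61,70,51],[55,70,51]])/1e3
ct=(np.array([[194,168],[201,336],[97,338],[94,167]])+.5)/4-.5+[235,130]
cw=np.array([[286,256],[363,209],[389,249],[313,294]],float)
def W(b,P): c,s=np.cos(b[2]),np.sin(b[2]);return P@np.array([[c,s,0],[-s,c,0],[0,0,1]])+[b[0],b[1],0]
def res(b,k): return np.concatenate([(proj(W(b,Pr),p)-c).ravel() for p,c in zip((pt,pw),(ct,cw))][k])if 0 else np.concatenate([(proj(W(b,Pr),p)-c).ravel() for p,c in list(zip((pt,pw),(ct,cw)))[k]])
if __name__=="__main__":
    for k in(slice(0,1),slice(1,2),slice(0,2)):
        r=least_squares(res,[.61,.118,0],args=(k,));print(r.x.round(4),r.fun.round(1))
    b=r.x
    im=cv2.resize(cv2.imread("pics/w1.png"),None,fx=3,fy=3,interpolation=cv2.INTER_CUBIC)
    def dr(P,col):
        q=((proj(W(b,np.array(P)/1e3),pw)+.5)*3-.5).round().astype(int);cv2.polylines(im,[q.reshape(-1,1,2)],False,col,1)
    dr([[55,0,51],[-61,0,51],[-61,70,51],[55,70,51],[55,0,51]],(0,0,255));dr([[49,-105,22],[89,-148,22]],(0,255,0));dr([[49,0,22],[49,-105,22]],(0,255,0));dr([[-49,0,22],[-80,-37,22]],(0,255,0))
    dr([[65,-64,62],[79,-64,62],[79,-20,62],[65,-20,62],[65,-64,62]],(255,0,255))
    cv2.imwrite("pics/w1c.png",im[420:900,540:1230])
    # hub: dark-grey disc in top picture
    r=spotter.trace("top","spool_hub")
    np.savetxt("bay.txt",b)
    get_image("top")
    r=spotter.trace("top","spool_hub")[0];m=r["region"].astype(np.uint8);(cx,cy),rad=cv2.minEnclosingCircle(cv2.findNonZero(m));print(cx,cy,rad,ray([cx,cy],.037,pt))
    im=cv2.imread("pics/top0.png");print("from crop",ray((np.array([543.5,450])+.5)/4-.5+[235,130],.04,pt))
E
python3 fit.py
```

```text
[0.6094 0.1192 0.0656] [ 0.6 -0.6 -0.1 -0.2 -0.3  0.3 -0.2  0.5]
[0.6098 0.1216 0.0606] [-2.3 -1.  -0.9 -1.5  2.   2.   1.3  0.8]
[0.6097 0.1211 0.0615] [ 0.  -0.7 -0.9 -0.3 -1.1  0.  -0.8  0.2 -2.4 -1.3 -1.  -1.9  1.9  1.6
  1.2  0.5]
373.5 243.0 16.37843894958496 [[ 0.47706353 -0.12605066  0.037     ]]
from crop [[ 0.47907484 -0.11750197  0.04      ]]
```

View pics/w1c.png

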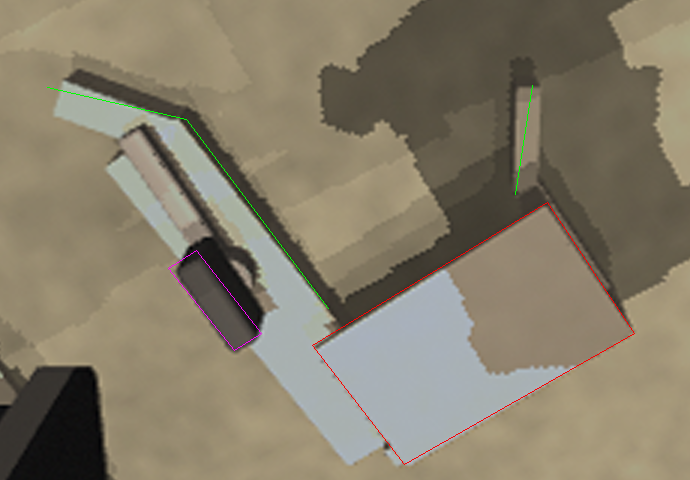

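```bash
cat > push.py <<'E'
from h import *
from fit import W
b=np.array([.6095,.1205,.063]);bw=lambda x,y:W(b,np.array([x,y,0.]))[:2]
hub=np.array([.479,-.1185]);D=.0484
e=bw(0,-.11);h0=np.arctan2(*(e-hub)[::-1]);h1=np.pi/2+b[2]
tcp=lambda c,h,z,d=D:[*(np.array(c)-d*np.array([np.cos(h),np.sin(h)])),z]
E
python3 - <<'E'
from push import *
print(e,np.degrees(h0))
bot.command_gripper(.05,40)
bot.goto(tcp(hub,h0,.13,D+.03),down(h0))
bot.line_to(tcp(hub,h0,.04,D+.03))
hit=bot.line_to(tcp(hub,h0,.012,D+.03),feed=.02,threshold=5);z=monitor.observe()["tcp_pos"][2];print(hit,z)
z=z+.002 if hit else .014
bot.line_to(tcp(hub,h0,z,D+.03));np.savetxt("z.txt",[z])
print("push",bot.line_to(tcp(e,h0,z),feed=.07,threshold=15),monitor.observe()["contact_force"])
w=camera_params("wrist");cv2.imwrite("pics/w2.png",get_image("wrist")[:,:,::-1])
s=monitor.observe();print(s["time_s"],s["tcp_pos"],s["width"])
E
```

```text
[0.61642542 0.01071822] 43.23701342044533
False 0.012110643312615244
push False [-0.63760775 -0.85726552 -0.18095229]
12.5583 [ 0.58112811 -0.02248027  0.01402313] 0.04992097206175077
```

View pics/w2.png

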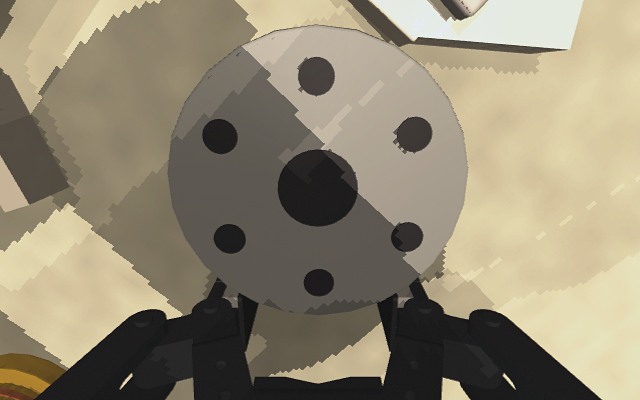

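Run:
```python
from push import *
z=float(np.loadtxt("z.txt"));p=camera_params("wrist")
c=ray([318,188],.04,p)[0,:2];print("hub",c,"expected",e, "dist",np.linalg.norm(c-monitor.observe()["tcp_pos"][:2]))
for h in np.linspace(h0,h1,6)[1:]: bot.line_to(tcp(e,h,z),down(h),feed=.04,threshold=15)
print(bot.line_to(tcp(bw(0,-.03),h1,z),feed=.07,threshold=12),monitor.observe()["contact_force"])
hit=bot.line_to(tcp(bw(0,.022),h1,z),feed=.03,threshold=6)
s=monitor.observe();print(hit,s["time_s"],s["tcp_pos"],s["contact_force"],"hub est bay y",((s["tcp_pos"][:2]-bw(0,0))@[-np.sin(b[2]),np.cos(b[2])])+D)
p=camera_params("wrist");np.savez("w3",K=p["intrinsics"],T=p["cam_to_world"]);cv2.imwrite("pics/w3.png",get_image("wrist")[:,:,::-1])
```

```text
hub [0.61718219 0.00976491] expected [0.61642542 0.01071822] dist 0.04836991132008365
False [-0.71504418  0.68382948  0.886242  ]
True 17.1 [0.61139904 0.09029308 0.01384693] [ 0.24155048 -3.84676821  3.37004709] hub est bay y 0.018133441244527364
```

View pics/w3.png

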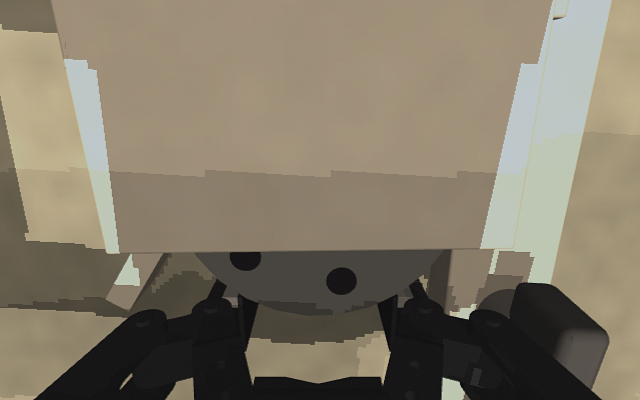

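Run:
```python
from push import *
w=np.load("w3.npz");p={"intrinsics":w["K"],"cam_to_world":w["T"]}
q=ray([[107,253],[516,249]],.051,p)[:,:2];q[0],q[1];u=q[1]-q[0];L=np.linalg.norm(u);u/=L
o=q[0]+u*.061;v=np.array([-u[1],u[0]]);print(L,"bay",o,np.arctan2(u[1],u[0]))
t=monitor.observe()["tcp_pos"][:2];print("tcp bay",(t-o)@u,(t-o)@v+D)
k=ray([[319,315.5]],.04,p)[0,:2];print("hub back edge bay",(k-o)@u,(k-o)@v)
```

```text
0.1158598886659755 bay [0.61126799 0.1228336 ] 0.07412957819005934
tcp bay -0.0022941573783344204 0.015947331983620208
hub back edge bay -0.001062448675301775 -0.029941182068155298
```

Run:
```python
from push import *
b=np.array([.6108,.1225,.068]);h1=np.pi/2+b[2]
s=monitor.observe();t=s["tcp_pos"];z=t[2]
bk=t-np.r_[.03*np.array([np.cos(h1),np.sin(h1)]),0]
bot.line_to(bk,feed=.08);bot.line_to(bk+[0,0,.12],feed=.15)
g=W(b,np.array([.072,-.042,0]))
bot.goto([g[0],g[1]-.05,.20],down(h1))
p=camera_params("wrist");np.savez("w4",K=p["intrinsics"],T=p["cam_to_world"]);im=get_image("wrist");cv2.imwrite("pics/w4.png",im[:,:,::-1])
print(g,proj(g+[0,0,.062],p),monitor.observe()["time_s"])
```

```text
[0.6854874  0.08548929 0.        ] [[321.47460913 118.80018902]] 19.1583
```

View pics/w4.png

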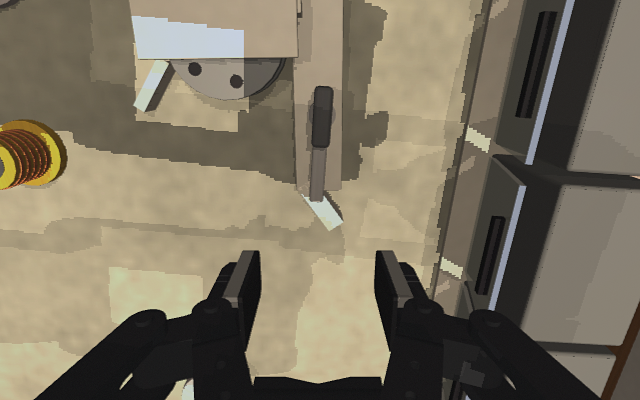

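Run:
```python
from push import *
w=np.load("w4.npz");p={"intrinsics":w["K"],"cam_to_world":w["T"]};pt=camera_params("top")
print("grip",ray([323,117],.062,p),"bar ends",ray([[325,88],[321,146]],.062,p))
for z in(0,.05,.1,.15,.2): print(z,"w4 x:",ray([[455,150],[478,118],[505,170],[550,118]],z,p)[:,0].round(3),"top x rows 100,108,123:",ray([[290,100],[290,108],[290,123]],z,pt)[:,0].round(3))
im=cv2.imread("pics/top0.png");sc=cv2.imread("pics/scene0.png")
A=cv2.resize(im[60:190,240:340],None,fx=4,fy=4,interpolation=cv2.INTER_CUBIC);B=cv2.resize(sc[200:330,180:280],None,fx=4,fy=4,interpolation=cv2.INTER_CUBIC)
cv2.imwrite("pics/bins.png",np.hstack([A,B]))
```

```text
grip [[0.68650172 0.08684858 0.062     ]] bar ends [[0.68645483 0.10710181 0.062     ]
 [0.68655099 0.06556533 0.062     ]]
0 w4 x: [0.811 0.826 0.862 0.891] top x rows 100,108,123: [0.887 0.863 0.817]
0.05 w4 x: [0.791 0.804 0.834 0.859] top x rows 100,108,123: [0.867 0.844 0.8  ]
0.1 w4 x: [0.772 0.782 0.806 0.827] top x rows 100,108,123: [0.847 0.825 0.784]
0.15 w4 x: [0.752 0.76  0.779 0.795] top x rows 100,108,123: [0.827 0.806 0.767]
0.2 w4 x: [0.732 0.738 0.751 0.763] top x rows 100,108,123: [0.807 0.787 0.75 ]
```

View pics/bins.png

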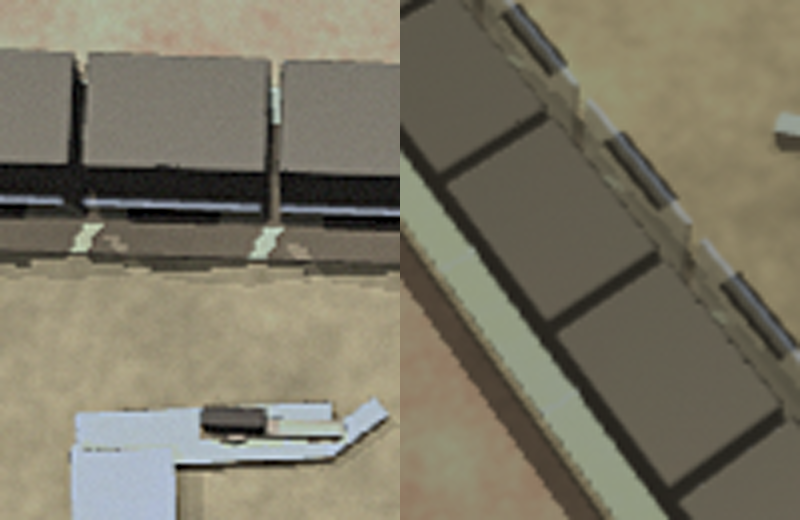

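```bash
cat > turn.py <<'E'
from push import *
g=np.array([.6865,.0868])
def grab(h,zt=.053):
    bot.command_gripper(.045,40);bot.goto([*g,.14],down(h))
    print("down",bot.line_to([*g,zt],feed=.08,threshold=10));bot.command_gripper(0,40);st("grab")
def st(n):
    s=monitor.observe();print(n,round(s["time_s"],1),s["width"].round(4),s["tcp_pos"].round(4),s["contact_force"].round(1),s["torque"].round(2),s["joints"][5].round(3))
def turn(dh,n):
    q=np.array(monitor.observe()["joints"]);d=np.sign(1)*dh
    for i in range(n): q[5]+=dh/n;bot.move_j(q);st("t")
E
python3 - <<'E'
from turn import *
h=np.pi/2
a=solver.inverse_kinematics([*g,.14],down(h))[5];c=solver.inverse_kinematics([*g,.14],down(h-.8))[5];print(a,c)
grab(h);turn(c-a,3)
bot.command_gripper(.045);bot.line_to([*g,.14],feed=.15)
im=get_image("top");cv2.imwrite("pics/top5.png",im[:,:,::-1]);p=camera_params("wrist")
im=get_image("wrist");cv2.imwrite("pics/w5.png",im[:,:,::-1]);np.savez("w5",K=p["intrinsics"],T=p["cam_to_world"])
st("end")
E
```

```text
0.014553765799754537 0.8145537657997548
down FalseTraceback (most recent call last):
  File "<stdin>", line 4, in <module>
  File "turn.py", line 5, in grab
    print("down",bot.line_to([*g,zt],feed=.08,threshold=10));bot.command_gripper(0,40);st("grab")
                                                                                       ~~^^^^^^^^
  File "turn.py", line 7, in st
    s=monitor.observe();print(n,round(s["time_s"],1),s["width"].round(4),s["tcp_pos"].round(4),s["contact_force"].round(1),s["torque"].round(2),s["joints"][5].round(3))
                                                     ^^^^^^^^^^^^^^^^
AttributeError: 'float' object has no attribute 'round'
```

Gripped on the bar; fix the print and continue from here.

```bash
sed -i 's/s\["width"\].round(4)/round(s["width"],4)/;s/s\["joints"\]\[5\].round(3)/round(float(s["joints"][5]),3)/' turn.py
python3 - <<'E'
from turn import *
st("grab");turn(.8,3)
bot.command_gripper(.045);bot.line_to([*g,.14],feed=.15)
st("up")
h=np.pi/2-.8+np.pi
print(np.round(solver.inverse_kinematics([*g,.14],down(h)),2))
grab(h)
j=monitor.observe()["joints"][5];tgt=solver.inverse_kinematics([*g,.053],down(h-.69))[5];print(j,tgt)
turn(tgt-j,4)
E
```

```text
grab 21.4 0.0131 [0.6853 0.0868 0.0536] [-15.8  -0.4  12.2] [-0.19  2.47  0.04] 0.015
t 21.8 0.0133 [0.6851 0.0868 0.0537] [-4.6 -1.2  1.7] [-0.12  0.48 -0.05] 0.277
t 22.2 0.0131 [0.6851 0.0868 0.0537] [-5.3 -0.5  3.2] [-0.18  0.59 -0.03] 0.544
t 22.5 0.0129 [0.685  0.0868 0.0536] [-5.3 -0.2  2.6] [-0.19  0.66 -0.11] 0.811
up 23.7 0.0451 [0.6861 0.0868 0.139 ] [ 0.4  0.  -0.9] [-0.01 -0.04  0.02] 0.814
[ 0.01  0.44  1.28 -0.    1.42 -2.33]
down False
grab 28.3 0.0131 [0.686  0.0876 0.0536] [-8.6  5.4  7. ] [ 0.84  1.22 -0.  ] -2.327
-2.3269950522818066 -1.637038887790039
t 28.6 0.0133 [0.6859 0.0875 0.0536] [-0.6 -0.5 -0.9] [-0.31 -0.07 -0.05] -2.158
t 28.9 0.0132 [0.686  0.0874 0.0536] [-0.2 -2.1 -0.4] [-0.58 -0.13 -0.02] -1.989
t 29.1 0.0132 [0.6861 0.0873 0.0537] [ 2.1 -5.4 -0.6] [-1.03 -0.27 -0.02] -1.817
t 29.4 0.0128 [0.6861 0.0871 0.0537] [ 0.9 -6.8 -0.6] [-1.27 -0.28 -0.05] -1.643
```

Run:
```python
from turn import *
for i in range(6):
    turn(.03,1)
    if abs(monitor.observe()["torque"][2])>.3: break
bot.sleep(.2);bot.command_gripper(.045);bot.line_to([*g,.14],feed=.15)
t=monitor.observe()["tcp_pos"];bot.goto([.60,0.07,.30],down(np.pi*.95))
p=camera_params("wrist");im=get_image("wrist");cv2.imwrite("pics/w6.png",im[:,:,::-1]);np.savez("w6",K=p["intrinsics"],T=p["cam_to_world"]);st("e")
```

```text
t 29.7 0.013 [0.6861 0.0871 0.0537] [ 0.9 -3.2 -0.3] [-0.77 -0.11  0.69] -1.618
e 31.8 0.0446 [0.6001 0.07   0.298 ] [-0.2 -0.1 -1. ] [-0.04 -0.05  0.03] -1.425
```

View pics/w6.png

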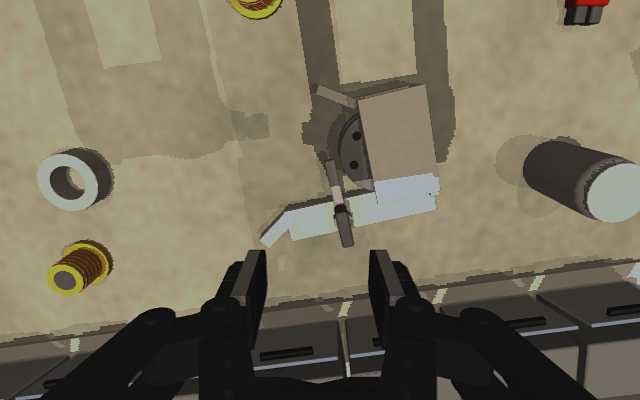

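Run:
```python
from turn import *
w=np.load("w6.npz");p={"intrinsics":w["K"],"cam_to_world":w["T"]}
tip=ray([330,161],.034,p)[0,:2];r=ray([[360,99],[376,183]],.051,p)[:,:2]
b2=r[1]-r[0];yaw=np.arctan2(b2[1],b2[0]);v=tip-np.array([.6862,.0871]);a=np.arctan2(v[1],v[0])
print(tip,np.linalg.norm(v),yaw,"catch",(yaw-np.pi/2-a)%(2*np.pi))
for y in(.068,.074):print((y-np.pi/2-a)%(2*np.pi))
```

```text
[0.61218721 0.08166495] 0.07421208204135789 0.0727579469719298 catch 1.5702518715302267
1.565493924558297
1.571493924558297
```

```bash
python3 -c "
from station import *
print(bot.finish_job())"
```

```text
the job is handed in; nothing more can be done
None
```

I've handed the job in: the hub is home against the bay's end wall (measured about 16 mm along the lane, 15 mm nominal), the catch is turned to its stop behind it, and I saw nothing else on the counter disturbed; no verdict came back.

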